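# Square up the plates and lock the stop

## Task

Get the five loose plates on the squaring board clamped up square: loosen the blue knob, bring the sliding stop up against the stack so that all the plates sit flush against both fences and the stop's face, and tighten the knob fully again. The little box of blades lying in the stop's way belongs in the white tray. Leave the tray and everything else on the desk where they are.

Things in the scene. Friction and masses are not known exactly. Their poses are not given: they have to be found in the camera images.
- board: squaring board, fixed: plywood bed 190 (x) x 360 (y) x 12 mm, origin under its centre. On it two aluminium fences, tops 42 mm above the desk: rear fence (inner face x = +55, from y = 50 to 180) and end fence (inner face y = +160, from x = -46 to 69), and in their corner a black rest 6 mm thick (x = -8 to 55, y = 85 to 160) under the plates. A flush track runs along y at x = +20
- corner (a point): the inside corner where the two fences meet, on the bed's top surface (board x = 55, y = 160, height 12 mm), axes as the board's. The rear fence runs from it along -y, the end fence along -x; a plate that is flush with both has its centre at x = -35, y = -40 mm from here
- stop (a joint): travel (m) of the sliding stop along the track towards the end fence (board +y), 0 to 0.23. The stop is an aluminium block 66 (x) x 50 (y) mm, its top 42 mm above the desk; its centre is at board x = +20 mm, y = -145 mm + travel. It slides with 1 to 2 N when the knob is loose, not at all when it is tight. Its face meets the squared-up plates at 0.200
- stop_face (a point): centre of the stop's flat face that looks to the plates (board +y), 28 mm above the desk, axes as the board's
- knob (a joint): angle (rad) of the clamp knob on the stop, 0 = fully tight, 1.3 = fully loose; grows counter-clockwise seen from above. The clamp lets go above about 0.6. At 0 the knob's bar lies along board x. It turns with about 0.1 to 0.2 N m
- knob_grip (a point): on the axis of the clamp knob, 67 mm above the desk, turning with it: x along the bar, z up. The blue knob is a bar 46 mm long, 12 mm thick and 32 mm high (51 to 83 mm above the desk) standing over the middle of the stop, which it moves with
- plate1: teal polished acrylic plate (friction about 0.25), 70 (x) x 80 (y) x 5 mm, 34 g, lowest, its underside 18 mm above the desk; origin at the centre of its underside
- plate2: pale yellow polished acrylic plate (friction about 0.25), 70 (x) x 80 (y) x 5 mm, 34 g, number 2 from below in the stack of five; origin at the centre of its underside
- plate3: coral red polished acrylic plate (friction about 0.25), 70 (x) x 80 (y) x 5 mm, 34 g, number 3 from below in the stack of five; origin at the centre of its underside
- plate4: off-white polished acrylic plate (friction about 0.25), 70 (x) x 80 (y) x 5 mm, 34 g, number 4 from below in the stack of five; origin at the centre of its underside
- plate5: olive green polished acrylic plate (friction about 0.25), 70 (x) x 80 (y) x 5 mm, 34 g, number 5 from below in the stack of five (top of the stack, 43 mm above the desk); origin at the centre of its underside
- blades: small white box of blades with a blue band, 24 (x) x 50 (y) x 20 mm high, 60 g, origin at the centre of its underside; it starts lying on the bed between stop and plates
- tray: open white tray 150 (x) x 120 (y) mm outside, walls 4 mm thick and 22 mm high, floor 4 mm thick, origin under its centre
- tape: roll of masking tape lying flat, 100 mm diameter, 48 mm high; origin under its centre; not part of the job
- glue: glue bottle standing, 36 mm diameter, 110 mm high; origin under its centre; not part of the job
- sander: cork sanding block 35 x 70 x 25 mm; origin under its centre; not part of the job
- marker: grey marker with blue cap lying down, 16 x 120 x 14 mm; origin under its centre; not part of the job
There are look-alikes about, which are no part of the job. Of the things shaped like the plate5, the olive one is meant. Leave any red look-alike of the blades alone.

How it is judged (in metres and radians):
On the way, in this order (a step that is already met when the one before it is completed fails the run):
1. the knob is loosened, so that the stop is free (knob above 0.6 rad) (value of joint knob above 0.6 rad), for 0.1 s.
2. the stop is brought up to the stack (within 6 mm of where it meets the squared plates) (value of joint stop above 0.194 m), for 0.1 s.
At the end, for the whole second after the job is handed in: All five plates lie flat and still, each within 3.5 mm of the rear fence and of the end fence and within 0.06 rad of square; the stop is up against them (within 3.5 mm) and the knob is tight (below 0.2 rad); the box of blades rests in the white tray (x of each of plate1, plate2, plate3, plate4, plate5 in the frame of corner above -0.0385 m and y of each of plate1, plate2, plate3, plate4, plate5 in the frame of corner above -0.0435 m and angle between the x axis of each of plate1, plate2, plate3, plate4, plate5 and the x axis of corner, either way round below 0.06 rad and angle between each of plate1, plate2, plate3, plate4, plate5's own z axis and vertical below 0.06 rad and linear speed of each of plate1, plate2, plate3, plate4, plate5, blades below 0.02 m/s and value of joint stop above 0.1965 m and value of joint knob below 0.2 rad and x of blades in the frame of tray between -0.071 and 0.071 m and y of blades in the frame of tray between -0.056 and 0.056 m and z of blades in the frame of tray below 0.02 m); the robot touches nothing.
It fails at once if the tray, tape roll, glue bottle, sanding block or marker is moved by more than 30 mm or tipped (distance of any of tray, tape, glue, sander, marker from where it was at the start of the episode above 0.03 m or angle between any of tray, tape, glue, sander, marker's own z axis and vertical above 0.5 rad).
It also fails if it takes over 72 s, if anything falls off the work surface, if the arm or the gripper's body presses on something with over 40 N, if the wrist force passes 120 N, or if a joint passes its speed limit or range.

## Robot

A 6-joint arm with a two-finger parallel gripper is mounted at the origin on the work surface. World frame = base frame: x ahead of the robot, y to its left, z up, the work surface at z = 0. Lengths are in m, angles in degrees, forces in N, time in s.
With the tool pointing down it reaches from about 0.3 to 0.75 m from the base axis. Payload 8.5 kg.
Tool frame: the origin (TCP) lies midway between the tips of the shut fingers; the grasp point (between the pads) lies 19 mm behind it; z points along the fingers, y is the line along which they close (so a half turn about z gives the same grasp; the last joint's range is limited). The gripper opens to 85 mm and grips with 20 to 120 N. Pads are 22 mm wide; open, the fingers measure 114 mm over their backs; the gripper's body (76 mm by 85 mm) begins 54 mm behind the grasp point. The pads swing forward as they close: fully open they stand 13 mm farther back than shut.
Start: joints at [-78.627, 21.807, 74.336, -0, 83.858, -12.336], TCP at [0.221, -0.504, 0.231] pointing down, gripper open.
Joint ranges: [-178.18, 178.18], [-50.72, 133.34], [12.68, 142.11], [-81.47, 261.47], [9.98, 163.14], [-165.26, 165.26]. Speed limits (degrees/s): [136.94, 136.94, 180, 180, 180, 180].

## Interface

Orientations are given as a 3x3 rotation matrix whose columns are the frame's x, y, z axes.
In Python, from rig import env gives the robot as it stands. The module is installed in compiled form; this text tells all that it offers.
- The arm moves only by the tool jog_arm, never from a script. Its argument "targets" is a list of rows, each a list of 6 numbers: the shift along the tool's x, y, z in cm, then the turn, a rotation vector about the tool's x, y, z in degrees. A call has 1 to 8 rows; each row is the pose to reach, as a shift and turn from the pose commanded when the call began, along the tool's axes at that moment; what a row does not reach only later rows make up. A row lasts 1/12 s, in which the tool goes at most 41.7 mm and 7.16 degrees, less where a joint would pass 70% of its speed; a pose out of reach is approached as far as the arm can. A call with a gripper value outside its range is refused whole. "hand" is the opening, from 0 (shut) to 1 (fully open), set as the call begins (left out, the last holds). The fingers move at their own pace and stop on an object; "newtons" is the grip in N (left out, the last holds). Time passes only in rows, so rows that repeat a pose let the fingers close. It gives the time, the measured TCP pose, the force, the opening and the grip force at its end, in the units of the state.
- env.observe(): the state, without advancing time (a new reading comes with each control period).
- env.get_image(name): name is "scene" or "side" or "wrist"; returns a dict with "frame" (400x640x3 uint8, red, green, blue), "depth" (400x640 float32, m along the optical axis (not along the pixel's ray), 0 where there is no reading), "fovy" (degrees; the focal length in pixels is half the picture's height over the tangent of half this angle, whatever the lens; pixels are square), "cx", "cy" (the principal point, pixels), "cam_to_world" (4x4, takes a point from camera to world coordinates). Camera axes: x right, y down, z forward; pixel columns grow to the right and rows downward; lengths in m; the calibration is good to about 2 mm. A picture is of the moment at which its call begins.
- env.close_job(): hands the job in; it is judged then, once.
Trained networks look in the newest picture that a camera, given by its name, has taken for a name from the list of things; names that differ only in an ending like _2 or _b are one class to them, and where a whole thing is asked for, a point or a joint stands for the part that bears it (a point fixed in the world has none). Each returns a list of dicts, best first, with "score" (0 to 1); they miss things now and then, are a little off and sometimes report something else, mostly with a low value. They report only what shows in the picture. A call takes as long as a camera call. They do not tell look-alikes from the thing itself.
- env.regions_of(camera, target): "pixels" (400x640 bool, what is visible of it) and "point" ([row, column] in pixels, amid what is visible of it).
The state is a dict: "time_s": time; "q": joint angles; "qvel": joint speeds; "joint_efforts": joint torques, N m; "position": TCP position; "tool_rot": TCP orientation; "ft_force": force on the tool from outside, world axes, zero at the start; "wrist_torque": the same for the moment, N m; "grip_width": finger opening in m; "gripper_force": force on a finger pad.
Only numpy, scipy, OpenCV 4.12 (cv2) and the standard library are available. Lean on these libraries where they do the work, as an engineer would, in place of code of your own. Each camera call takes 0.05 s, during which the arm holds its last target. There are 200 camera calls.

## Working session

There is one attempt and no reset: what is moved stays moved. The work goes in short steps, Python scripts to look and compute and a tool call to move; the robot and the scene stay as the last step left them, time stands still between calls to the robot, and variables do not carry over. Pictures are saved under pics/ and viewed, at most 10 in all, crops included, and the job is handed in when it is done.

Besides the shell and the picture viewer there is one more tool, called after "Request:" as a command line: name --pt "numbers of a row" for each row, then --argument value for the rest. jog_arm: Moves the arm, as the interface text tells. Its arguments: {"type":"object","properties":{"targets":{"type":"array","items":{"type":"array","items":{"type":"number"}}},"hand":{"type":"number"},"newtons":{"type":"number"}},"required":["targets"]}

```bash
mkdir -p pics
cat > h.py <<'E'
import numpy as np, cv2
from rig import env
def cloud(im):
    d=im['depth'];h,w=d.shape;f=h/2/np.tan(np.radians(im['fovy'])/2)
    v,u=np.mgrid[:h,:w]
    p=np.stack([(u-im['cx'])/f*d,(v-im['cy'])/f*d,d],-1)
    T=np.array(im['cam_to_world']);return p@T[:3,:3].T+T[:3,3]
def save(im,n,crop=None,s=1):
    a=im['frame'][:,:,::-1]
    if crop: a=a[crop[0]:crop[1],crop[2]:crop[3]]
    cv2.imwrite('pics/'+n,cv2.resize(a,None,fx=s,fy=s,interpolation=cv2.INTER_CUBIC))
def st():
    o=env.observe();print(o['time_s'],np.round(o['position'],4),np.round(o['tool_rot'],3).tolist(),np.round(o['ft_force'],1),o['grip_width'])
E
python3 - <<'E'
from h import *
st()
for c in ['scene','side']:
    im=env.get_image(c);save(im,c+'1.png');P=cloud(im);np.savez(c+'.npz',P=P,f=im['frame'])
    for t in ['board','stop','knob','plate1','plate5','blades','tray','tape','glue','sander','marker']:
        for r in env.regions_of(c,t)[:3]:
            m=r['pixels']&(im['depth']>0)
            if m.sum()<5: continue
            q=P[m];top=q[q[:,2]>np.percentile(q[:,2],90)-.006]
            rc=cv2.minAreaRect((top[:,:2]*1000).astype(np.float32))
            print(c,t,round(r['score'],2),np.round(r['point']),'med',np.round(np.median(q,0),3),'ztop',round(float(top[:,2].mean()),3),np.round(rc[0],1),np.round(rc[1],1),round(rc[2],1))
E
```

```text
0.0 [ 0.2211 -0.5033  0.2307] [[0.916, 0.402, -0.0], [0.402, -0.916, 0.001], [0.0, -0.001, -1.0]] [-0.2  0.6  0.4] 0.08529845422725273
scene board 0.7 [221. 328.] med [0.573 0.003 0.013] ztop 0.047 [586.4  42.6] [298.7 116.1] 79.3
scene stop 0.86 [213. 308.] med [ 0.571 -0.074  0.042] ztop 0.083 [562.3 -76.5] [11.7 42.5] 78.5
scene stop 0.53 [183. 364.] med [0.45  0.11  0.025] ztop 0.026 [442.  111.1] [69.1 36.1] 82.0
scene knob 0.62 [205. 306.] med [ 0.565 -0.075  0.079] ztop 0.083 [562.3 -76.5] [11.7 42.5] 78.5
scene knob 0.49 [175. 330.] med [ 0.407 -0.002  0.014] ztop 0.015 [405.   -4.4] [120.2  20.6] 74.7
scene plate1 0.55 [250. 436.] med [0.672 0.304 0.006] ztop 0.006 [671.8 304.4] [71.6 84.9] 28.8
scene plate1 0.47 [231. 359.] med [0.619 0.079 0.038] ztop 0.039 [590.7  77.7] [65.5 16.4] 7.3
scene plate5 0.55 [250. 436.] med [0.672 0.304 0.006] ztop 0.006 [671.8 304.4] [71.6 84.9] 28.8
scene plate5 0.47 [231. 359.] med [0.619 0.079 0.038] ztop 0.039 [590.7  77.7] [65.5 16.4] 7.3
scene blades 0.46 [216. 334.] med [0.573 0.013 0.032] ztop 0.033 [569.4  13.5] [47.8 25.8] 55.0
scen
[... 1875 characters left out ...]
 [567.8  15.4] [49.7 25.6] 47.8
side tray 0.85 [371. 314.] med [0.476 0.392 0.005] ztop 0.019 [475.6 397.2] [151.  113.8] 15.2
side tape 0.57 [139. 382.] med [ 0.454 -0.366  0.033] ztop 0.048 [ 456.3 -387.2] [ 98.  102.1] 34.7
side tape 0.43 [195. 331.] med [ 0.554 -0.066  0.043] ztop 0.08 [557. -74.] [14.7 43.4] 80.0
side glue 0.76 [212. 252.] med [0.713 0.053 0.057] ztop 0.105 [716.5  45.3] [15.8 13.1] 76.1
side sander 0.98 [267. 357.] med [0.439 0.124 0.025] ztop 0.025 [439.2 112.7] [72.7 35.3] 83.4
side sander 0.4 [187. 330.] med [ 0.555 -0.07   0.069] ztop 0.082 [556.5 -73.2] [12.1 41.5] 83.4
side marker 0.7 [237. 379.] med [0.404 0.008 0.014] ztop 0.015 [402.6  -1.2] [121.2  17.7] 73.6
```

View pics/scene1.png

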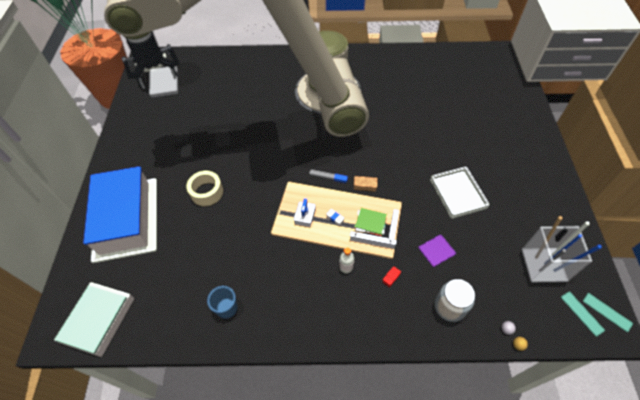

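View pics/side1.png

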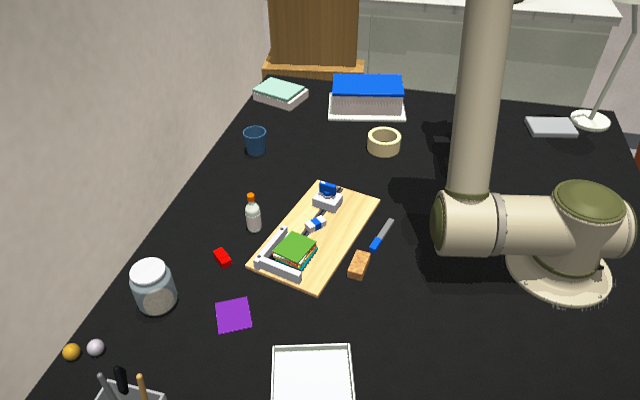

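```bash
python3 - <<'E'
from h import *
for c,cr in [('scene',(150,290,270,450)),('side',(170,300,200,380))]:
    z=np.load(c+'.npz');im={'frame':z['f']};save(im,c+'c.png',cr,4)
    P=z['P'].reshape(-1,3)
    def rect(n,lo,hi,x,y):
        m=(P[:,2]>lo)&(P[:,2]<hi)&(P[:,0]>x[0])&(P[:,0]<x[1])&(P[:,1]>y[0])&(P[:,1]<y[1])
        q=(P[m,:2]*1000).astype(np.float32); r=cv2.minAreaRect(q); print(c,n,len(q),np.round(r[0],1),np.round(r[1],1),round(r[2],1))
    rect('bed',.010,.0145,(.4,.75),(-.2,.28))
    rect('stop top',.039,.046,(.49,.65),(-.14,.0))
    rect('blades',.028,.036,(.5,.62),(-.03,.05))
    rect('knob',.079,.086,(.5,.62),(-.14,.0))
    rect('fence',.0395,.0425,(.6,.72),(.05,.28))
E
python3 - <<'E'
E
```

```text
scene bed 3224 [581.3  62.4] [483.9 294.6] 59.0
scene stop top 218 [559.1 -76.1] [50.1 68.6] 77.0
scene blades 116 [568.9  13.7] [48.9 27.2] 46.7
scene knob 57 [560.4 -76. ] [11.5 46.4] 77.7
scene fence 190 [626.5 121. ] [128.2  69.7] 81.9
side bed 4122 [565.4  29.7] [383.6 319.7] 78.8
side stop top 225 [557.8 -73.5] [52.8 67.1] 76.0
side blades 158 [567.6  14.7] [51.1 26.7] 48.9
side knob 66 [557.6 -74.4] [14.4 44. ] 83.4
side fence 264 [660.4 122.2] [118.4 134.9] 0.3
```

Two boxes could be the blades: the white/blue box at scene px (216,334) and a red look-alike at (278,392). For plate5 there is the olive plate on the stack at (222,370) and a purple look-alike at (250,436). For the tray there is the white open tray at (192,458). I choose the white/blue box, the olive stack and the white tray, and check this in one crop.

View pics/scenec.png

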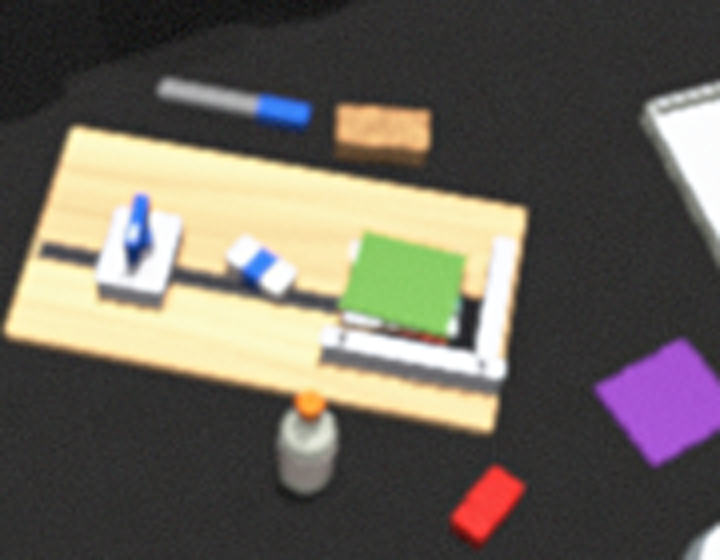

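```bash
cat >> h.py <<'E'
def go(x,y,z,yaw):
    """tool-frame shift (cm) and turn (deg) to a downward pose with tool-x at world yaw"""
    o=env.observe();R=np.array(o['tool_rot']);d=np.array([x,y,z])-o['position']
    cy=np.degrees(np.arctan2(R[1,0],R[0,0])); tilt=R[2,:2]
    s=R.T@d*100;print('cur',np.round(o['position'],4),'yaw',round(cy,2),'tilt',np.round(tilt,3),'F',np.round(o['ft_force'],1),'w',round(o['grip_width'],4),'t',round(o['time_s'],2));print('shift',np.round(s,2),'len',round(np.linalg.norm(s),1),'turn z',round(-((yaw-cy+180)%360-180),1))
E
python3 - <<'E'
from h import *
go(.55,.03,.27,-13)
E
```

```text
cur [ 0.2211 -0.5036  0.2313] yaw 23.71 tilt [ 0. -0.] F [0.6 0.3 0.5] w 0.0855 t 1.2
shift [ 51.57 -35.63  -3.87] len 62.8 turn z 36.7
```

The crop shows the white/blue box at crop px (262,265) between stop and stack. The red box at (488,505) and the purple plate are the look-alikes. Moving over the board for a close look.

Request:
jog_arm --pt "4 -2.75 -0.3 0 0 0" --pt "7.5 -5.2 -0.6 0 0 0" --pt "11 -7.6 -1 0 0 0" --pt "14.5 -10 -1.3 0 0 0" --pt "18 -12.5 -1.6 0 0 0" --pt "21.5 -14.9 -1.8 0 0 0" --pt "25 -17.3 -1.9 0 0 0" --pt "25.8 -17.8 -2 0 0 0" --hand 1

```text
time_s: 1.87
position: [0.3869, -0.2335, 0.2518]
tool_rot: [[0.915, 0.404, 0.001], [0.404, -0.915, 0.0], [0.001, 0.0, -1.0]]
ft_force: [0.5, -0.9, 0.5]
grip_width: 0.0853
gripper_force: 0.0
```

Request:
jog_arm --pt "4 -2.75 -0.3 0 0 5" --pt "7.5 -5.2 -0.6 0 0 10" --pt "11 -7.6 -1 0 0 16" --pt "14.5 -10 -1.3 0 0 22" --pt "18 -12.5 -1.6 0 0 28" --pt "21.5 -14.9 -1.8 0 0 34" --pt "25 -17.3 -1.9 0 0 36.7" --pt "25.8 -17.8 -1.9 0 0 36.7"

```text
time_s: 2.53
position: [0.5513, 0.0323, 0.2706]
tool_rot: [[0.974, -0.227, 0.001], [-0.227, -0.974, 0.0], [0.001, -0.0, -1.0]]
ft_force: [-0.1, -0.9, 0.2]
grip_width: 0.0857
gripper_force: 0.0
```

Request:
jog_arm --pt "0 0 0 0 0 0" --pt "0 0 0 0 0 0"

```text
time_s: 2.7
position: [0.5508, 0.0313, 0.2699]
tool_rot: [[0.975, -0.222, -0.001], [-0.222, -0.975, -0.0], [-0.0, 0.0, -1.0]]
ft_force: [-0.7, 0.1, -0.2]
grip_width: 0.0858
gripper_force: 0.0
```

```bash
cat >> h.py <<'E'
def rect(P,n,lo,hi,x,y):
    P=P.reshape(-1,3);m=(P[:,2]>lo)&(P[:,2]<hi)&(P[:,0]>x[0])&(P[:,0]<x[1])&(P[:,1]>y[0])&(P[:,1]<y[1])
    q=(P[m,:2]*1000).astype(np.float32)
    if len(q)<5: return print(n,len(q))
    r=cv2.minAreaRect(q); print(n,len(q),'z',P[m,2].mean().round(4),np.round(r[0],1),np.round(r[1],1),round(r[2],1))
E
python3 - <<'E'
from h import *
im=env.get_image('wrist');save(im,'w1.png');P=cloud(im);np.savez('w1.npz',P=P,f=im['frame'])
print(P[200,320],P[0,0],P[0,639],P[399,0],P[399,639])
rect(P,'stop',.039,.046,(.49,.65),(-.14,.0))
rect(P,'blades',.028,.036,(.5,.62),(-.03,.05))
rect(P,'knob',.079,.086,(.5,.62),(-.14,.0))
rect(P,'plate5',.0425,.048,(.5,.7),(.05,.18))
go(.568,.0145,.03,47.5)
E
```

```text
[0.49826624 0.04272391 0.01379237] [7.95878459e-01 3.32359996e-01 6.92236260e-04] [ 6.41006974e-01 -3.47094572e-01 -1.60131549e-04] [2.72680402e-01 6.36745685e-01 2.12720143e-04] [ 3.65386667e-02 -3.93972251e-01 -1.34357073e-04]
stop 1697 z 0.0422 [557.4 -75.3] [50.4 65.3] 76.4
blades 921 z 0.0324 [566.3  14.2] [49.7 24.4] 49.4
knob 558 z 0.0828 [557.6 -75.1] [12.8 44.9] 79.2
plate5 4688 z 0.0434 [609.1 130.3] [128.5  99.5] 72.3
cur [0.5504 0.0302 0.27  ] yaw -12.92 tilt [-0.  0.] F [-0.2  0.3  0.1] w 0.0853 t 2.75
shift [ 2.08  1.13 24.  ] len 24.1 turn z -60.4
```

View pics/w1.png

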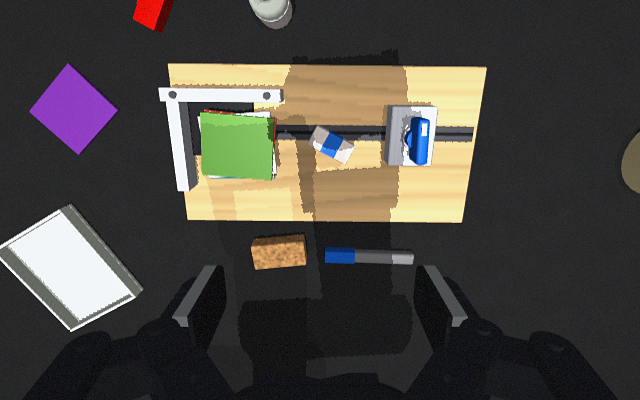

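The picture shows the blades at px (145,332), knob and stop at (140,412) and the slightly fanned stack at (145,238), with the tray at lower left. Grasping the blades.

Request:
jog_arm --pt "0.5 0.3 3 0 0 -7" --pt "1 0.6 6 0 0 -14" --pt "1.5 0.9 9 0 0 -21" --pt "1.95 1.15 12 0 0 -28" --pt "1.95 1.15 14 0 0 -35" --pt "1.95 1.15 16 0 0 -42" --pt "1.95 1.15 17 0 0 -49" --pt "1.95 1.15 17 0 0 -55" --hand 0.65

```text
time_s: 3.42
position: [0.5652, 0.0129, 0.0981]
tool_rot: [[0.74, 0.672, -0.005], [0.672, -0.74, 0.001], [-0.003, -0.004, -1.0]]
ft_force: [-0.3, 0.4, -0.9]
grip_width: 0.0556
gripper_force: 0.0
```

Request:
jog_arm --pt "0 0 0 0 0 -7" --pt "0 0 3 0 0 -7" --pt "0 0 6 0 0 -7" --pt "0 0 8 0 0 -7" --pt "0 0 8.7 0 0 -7" --pt "0 0 8.7 0 0 -7"

```text
time_s: 3.92
position: [0.5659, 0.0133, 0.0123]
tool_rot: [[0.657, 0.754, -0.003], [0.754, -0.657, 0.0], [-0.002, -0.002, -1.0]]
ft_force: [-0.1, 0.7, 0.2]
grip_width: 0.0556
gripper_force: 0.0
```

Run:
```python
from h import *
go(.5668,.0143,.0125,49)
```

```text
cur [0.5659 0.0133 0.0123] yaw 48.92 tilt [-0.002 -0.002] F [-0.1  0.7  0.2] w 0.0556 t 3.92
shift [ 0.13  0.   -0.02] len 0.1 turn z -0.1
```

Request:
jog_arm --pt "0 0 0 0 0 0" --pt "0 0 0 0 0 0" --pt "0 0 0 0 0 0" --pt "0 0 0 0 0 0" --pt "0 0 -1 0 0 0" --pt "0 0 -4 0 0 0" --pt "0 0 -8 0 0 0" --pt "0 0 -11 0 0 0" --hand 0 --newtons 30

```text
time_s: 4.58
position: [0.567, 0.0144, 0.1267]
tool_rot: [[0.656, 0.755, 0.002], [0.755, -0.656, -0.0], [0.001, 0.002, -1.0]]
ft_force: [1.4, -0.8, 0.0]
grip_width: 0.0233
gripper_force: 29.9
```

Request:
jog_arm --pt "1 -1.5 0 0 0 0" --pt "3 -4 0 0 0 0" --pt "5 -7 0 0 0 0" --pt "7 -10 0 0 0 0" --pt "9.3 -13 0 0 0 0" --pt "11.6 -16.1 0 0 0 0" --pt "13.5 -18.8 0 0 0 0" --pt "15.5 -21.6 0 0 0 0"

```text
time_s: 5.25
position: [0.5047, 0.2747, 0.1244]
tool_rot: [[0.656, 0.755, 0.001], [0.755, -0.656, 0.0], [0.001, 0.0, -1.0]]
ft_force: [0.5, 0.1, -0.5]
grip_width: 0.0234
gripper_force: 29.9
```

Request:
jog_arm --pt "2 -2.8 0 0 0 0" --pt "4 -5.6 0 0 0 0" --pt "6 -8.4 0 0 0 0" --pt "7.2 -10 0 0 0 0" --pt "7.6 -10.6 0 0 0 0" --pt "7.6 -10.6 3 0 0 0"

```text
time_s: 5.75
position: [0.477, 0.4029, 0.0988]
tool_rot: [[0.654, 0.757, 0.01], [0.757, -0.654, 0.006], [0.011, 0.004, -1.0]]
ft_force: [0.8, 0.4, 0.2]
grip_width: 0.023
gripper_force: 29.9
```

Run:
```python
from h import *
go(.475,.3995,.008,49)
```

```text
cur [0.477  0.4029 0.0988] yaw 49.16 tilt [0.011 0.004] F [0.8 0.4 0.2] w 0.023 t 5.75
shift [-0.48  0.04  9.07] len 9.1 turn z 0.2
```

Request:
jog_arm --pt "0 0 3 0 0 0" --pt "0 0 6 0 0 0" --pt "0 0 8 0 0 0" --pt "0 0 8.6 0 0 0" --pt "0 0 8.6 0 0 0" --pt "0 0 8.6 0 0 0"

```text
time_s: 6.25
position: [0.4758, 0.3994, 0.0083]
tool_rot: [[0.656, 0.754, 0.001], [0.754, -0.656, 0.0], [0.001, 0.0, -1.0]]
ft_force: [-0.3, -0.4, -1.3]
grip_width: 0.0236
gripper_force: 30.3
```

Request:
jog_arm --pt "0 0 0 0 0 0" --pt "0 0 0 0 0 0" --pt "0 0 0 0 0 0" --pt "0 0 -1 0 0 0" --pt "0 0 -4 0 0 0" --pt "0 0 -8 0 0 0" --pt "0 0 -12 0 0 0" --pt "0 0 -14 0 0 0" --hand 0.65

```text
time_s: 6.92
position: [0.4764, 0.4005, 0.1534]
tool_rot: [[0.656, 0.755, 0.006], [0.755, -0.656, 0.004], [0.007, 0.003, -1.0]]
ft_force: [-0.3, -0.4, 0.8]
grip_width: 0.0555
gripper_force: 0.0
```

Run:
```python
from h import *
for c in ['scene','side']:
    env.get_image(c)
    r=env.regions_of(c,'blades');im=env.get_image(c);P=cloud(im)
    for k in r[:3]:
        print(c,round(k['score'],2),np.median(P[k['pixels']],0).round(3))
st()
go(.555,-.0,.25,-13)
```

```text
scene 0.56 [0.756 0.164 0.02 ]
side 0.67 [0.475 0.404 0.024]
side 0.67 [0.748 0.173 0.02 ]
7.2167 [0.4747 0.3995 0.1461] [[0.656, 0.755, -0.002], [0.755, -0.656, -0.001], [-0.002, -0.001, -1.0]] [-0.7 -0.3 -0.3] 0.05574939893080571
cur [0.4747 0.3995 0.1461] yaw 49.0 tilt [-0.002 -0.001] F [-0.7 -0.3 -0.3] w 0.0557 t 7.22
shift [-24.91  32.25 -10.36] len 42.0 turn z 62.0
```

Run:
```python
from h import *
z=np.load('w1.npz');P=z['P'];f=z['f'].astype(int)
a=np.radians(-13)
# bed wood
m=(np.abs(P[...,2]-.0125)<.003)&(P[...,0]>.42)&(P[...,0]<.72)&(P[...,1]>-.2)&(P[...,1]<.28)&(f[...,0]-f[...,2]>40)
q=(P[m][:,:2]*1000).astype(np.float32);r=cv2.minAreaRect(q);print('bed',r)
hsv=cv2.cvtColor(z['f'],cv2.COLOR_RGB2HSV)
# fence tops: greyish, bright, z~.042
m=(np.abs(P[...,2]-.0425)<.003)&(hsv[...,1]<40)&(P[...,1]>.03)&(P[...,1]<.26)&(hsv[...,2]>120)
for yaw in [-12.5,-13,-13.5]:
    a=np.radians(yaw);R=np.array([[np.cos(a),-np.sin(a)],[np.sin(a),np.cos(a)]])
    o=np.array([.5575,-.0752]); b=(P[m][:,:2]-o)@R*1000  # board axes about stop
    rear=b[b[:,0]>22];  print(yaw,len(b),'x pct',np.percentile(b[:,0],[0.5,1,50,99]).round(1),'rear slab', np.percentile(rear[(rear[:,1]<150)&(rear[:,0]>28)][:,0],[1,5,50,95,99]).round(1),
     'end',np.percentile(b[(b[:,0]<10)&(b[:,1]>170)][:,1],[1,5,50,95,99]).round(1))
    g=(hsv[...,0]>30)&(hsv[...,0]<65)&(hsv[...,1]>80)&(np.abs(P[...,2]-.0435)<.004)
    bg=(P[g][:,:2]-o)@R*1000; rr=cv2.minAreaRect(bg.astype(np.float32)); print('  olive',len(bg),rr)
save({'frame':z['f']},'w1c.png',(80,200,150,300),5)
```

```text
bed ((534.8788452148438, 27.600555419921875), (359.5941162109375, 241.08763122558594), 76.531005859375)
-12.5 2696 x pct [-59.6 -58.1  40.2  52.5] rear slab [37.7 37.7 43.8 50.9 50.9] end [254.9 255.7 261.8 268.1 269. ]
  olive 4467 ((-10.260931015014648, 195.35198974609375), (80.25358581542969, 69.91895294189453), 84.73643493652344)
-13 2696 x pct [-61.9 -60.4  38.4  50.4] rear slab [36.4 36.9 43.6 49.6 49.6] end [254.8 255.4 261.6 267.8 268.7]
  olive 4467 ((-11.965295791625977, 195.2550048828125), (80.25357818603516, 69.91896057128906), 85.23643493652344)
-13.5 2696 x pct [-64.2 -62.7  36.7  48.3] rear slab [35.1 35.3 41.3 48.2 48.4] end [254.6 255.1 261.4 267.6 268.4]
  olive 4467 ((-13.668731689453125, 195.14315795898438), (80.25357818603516, 69.9189682006836), 85.7364273071289)
```

View pics/w1c.png

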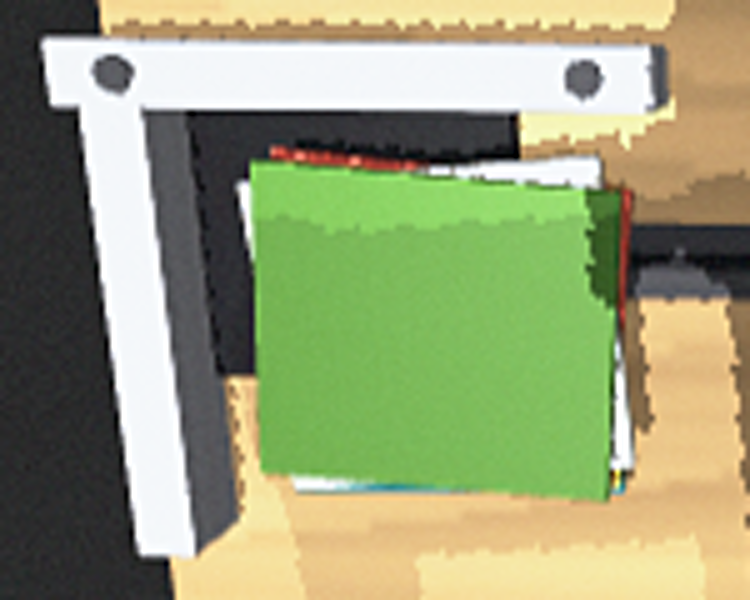

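Crop: olive on top is rotated about 5° and sits roughly 13 mm off the rear fence and 20 mm off the end fence. The others are fanned by a few mm. I'll push in x first, with two fingers at the near edge.

Request:
jog_arm --pt "-2 2.7 0.3 0 0 7" --pt "-4 5.5 0.6 0 0 14" --pt "-6 8.2 1 0 0 21" --pt "-8 11 1.3 0 0 28" --pt "-10 13.7 1.6 0 0 35" --pt "-12 16.5 2 0 0 42" --pt "-14 19.2 2.3 0 0 49" --pt "-15.3 21 2.6 0 0 56" --hand 0.4

```text
time_s: 7.88
position: [0.5333, 0.1439, 0.1199]
tool_rot: [[0.992, -0.129, -0.003], [-0.129, -0.992, -0.001], [-0.003, 0.001, -1.0]]
ft_force: [0.1, 0.5, -0.2]
grip_width: 0.034
gripper_force: 0.0
```

Request:
jog_arm --pt "0 0 0 0 0 6.4" --pt "0 0 2 0 0 6.4" --pt "0 0 4 0 0 6.4" --pt "0 0 4 0 0 6.4"

```text
time_s: 8.22
position: [0.5311, 0.1462, 0.0771]
tool_rot: [[0.973, -0.232, -0.009], [-0.232, -0.973, -0.0], [-0.008, 0.002, -1.0]]
ft_force: [-0.5, 0.2, -1.4]
grip_width: 0.034
gripper_force: 0.0
```

Run:
```python
from h import *
go(.5332,.1465,.011,-13.4)
```

```text
cur [0.5311 0.1462 0.0771] yaw -13.42 tilt [-0.008  0.002] F [-0.5  0.2 -1.4] w 0.034 t 8.22
shift [ 0.25 -0.09  6.61] len 6.6 turn z -0.0
```

Request:
jog_arm --pt "0 0 3 0 0 0" --pt "0 0 5.5 0 0 0" --pt "0 0 6.8 0 0 0" --pt "0 0 6.8 0 0 0" --pt "0 0 6.8 0 0 0"

```text
time_s: 8.63
position: [0.5332, 0.1467, 0.0131]
tool_rot: [[0.973, -0.231, -0.002], [-0.231, -0.973, -0.0], [-0.002, 0.0, -1.0]]
ft_force: [-0.2, 0.0, 0.5]
grip_width: 0.0342
gripper_force: 0.0
```

Run:
```python
from h import *
go(.5619,.1397,.011,-13.4)
```

```text
cur [0.5332 0.1467 0.0131] yaw -13.38 tilt [-0.002  0.   ] F [-0.2  0.   0.5] w 0.0342 t 8.63
shift [2.95 0.02 0.21] len 3.0 turn z 0.0
```

Push gradually.

Request:
jog_arm --pt "0.5 0 0.1 0 0 0" --pt "1 0 0.1 0 0 0" --pt "1.4 0 0.1 0 0 0" --pt "1.8 0 0.1 0 0 0" --pt "2.2 0 0.1 0 0 0" --pt "2.5 0 0.1 0 0 0" --pt "2.7 0 0.1 0 0 0" --pt "2.7 0 0.1 0 0 0"

```text
time_s: 9.3
position: [0.5601, 0.1402, 0.0123]
tool_rot: [[0.973, -0.232, 0.0], [-0.232, -0.973, -0.0], [0.0, -0.0, -1.0]]
ft_force: [0.1, -0.3, 0.3]
grip_width: 0.034
gripper_force: 0.0
```

Request:
jog_arm --pt "0.1 0 0 0 0 0" --pt "0.2 0 0 0 0 0" --pt "0.2 0 0 0 0 0"

```text
time_s: 9.55
position: [0.5615, 0.1399, 0.0122]
tool_rot: [[0.973, -0.232, -0.001], [-0.232, -0.973, -0.0], [-0.001, 0.0, -1.0]]
ft_force: [-1.4, 1.0, -0.0]
grip_width: 0.0343
gripper_force: 0.9
```

Request:
jog_arm --pt "0.1 0 0 0 0 0" --pt "0.2 0 0 0 0 0" --pt "0.2 0 0 0 0 0"

```text
time_s: 9.8
position: [0.5626, 0.1396, 0.0121]
tool_rot: [[0.973, -0.232, -0.003], [-0.232, -0.973, 0.0], [-0.003, 0.0, -1.0]]
ft_force: [-6.0, 1.5, 2.1]
grip_width: 0.034
gripper_force: 3.1
```

Request:
jog_arm --pt "-1.5 0 0 0 0 0" --pt "-2.5 0 0 0 0 0" --pt "-2.5 0 -4 0 0 0" --pt "-2.5 0 -8 0 0 0" --pt "-2.5 0 -12 0 0 0" --pt "-2.5 0 -12 0 0 0"

```text
time_s: 10.3
position: [0.543, 0.1456, 0.1401]
tool_rot: [[0.973, -0.231, 0.015], [-0.231, -0.973, 0.001], [0.014, -0.004, -1.0]]
ft_force: [0.9, 0.9, 1.4]
grip_width: 0.0341
gripper_force: 0.0
```

Request:
jog_arm --pt "1.7 4 0 0 0 0" --pt "3.5 8 0 0 0 0" --pt "5.5 12 0 0 0 0" --pt "7 16 0 0 0 0" --pt "7 19 0 0 0 0" --pt "7 20.5 0 0 0 0" --pt "7 20.5 0 0 0 0" --pt "7 20.5 0 0 0 0"

```text
time_s: 10.97
position: [0.5602, -0.0711, 0.1323]
tool_rot: [[0.972, -0.233, 0.001], [-0.233, -0.972, -0.0], [0.001, -0.0, -1.0]]
ft_force: [-0.2, 0.4, 0.4]
grip_width: 0.0342
gripper_force: 0.0
```

Run:
```python
from h import *
im=env.get_image('wrist');save(im,'w2.png');P=cloud(im)
rect(P,'stop',.039,.046,(.49,.65),(-.14,.0))
rect(P,'knob',.079,.086,(.5,.62),(-.14,.0))
go(.5575,-.0752,.052,-13.4)
```

```text
stop 3968 z 0.0421 [557.7 -75.9] [51.1 65.5] 76.4
knob 1232 z 0.0828 [557.7 -75.3] [12.  45.5] 79.4
cur [ 0.5602 -0.0701  0.1323] yaw -13.4 tilt [ 0.001 -0.   ] F [ 0.7 -0.4 -0.1] w 0.0341 t 11.02
shift [-0.15  0.56  8.03] len 8.1 turn z -0.0
```

Request:
jog_arm --pt "-0.2 0.55 2 0 0 -2" --pt "-0.2 0.55 5 0 0 -2" --pt "-0.2 0.55 7 0 0 -2" --pt "-0.2 0.55 8 0 0 -2" --pt "-0.2 0.55 8 0 0 -2"

```text
time_s: 11.43
position: [0.5561, -0.0739, 0.0505]
tool_rot: [[0.981, -0.196, -0.003], [-0.196, -0.981, 0.001], [-0.004, -0.001, -1.0]]
ft_force: [-0.3, -0.2, -0.2]
grip_width: 0.0342
gripper_force: 0.0
```

Request:
jog_arm --pt "0 0 0 0 0 0" --pt "0 0 0 0 0 0" --pt "0 0 0 0 0 0" --pt "0 0 0 0 0 0" --hand 0 --newtons 60

```text
time_s: 11.77
position: [0.5572, -0.0753, 0.0533]
tool_rot: [[0.98, -0.197, 0.002], [-0.197, -0.98, -0.0], [0.002, 0.0, -1.0]]
ft_force: [-0.7, -0.6, -0.7]
grip_width: 0.0183
gripper_force: 59.1
```

Request:
jog_arm --pt "0 0 0 0 0 -6" --pt "0 0 0 0 0 -12" --pt "0 0 0 0 0 -18" --pt "0 0 0 0 0 -24" --pt "0 0 0 0 0 -30" --pt "0 0 0 0 0 -36" --pt "0 0 0 0 0 -36" --pt "0 0 0 0 0 -36"

```text
time_s: 12.43
position: [0.5574, -0.0755, 0.0532]
tool_rot: [[0.91, 0.414, 0.002], [0.414, -0.91, -0.001], [0.002, 0.001, -1.0]]
ft_force: [1.3, -0.4, 2.8]
grip_width: 0.0183
gripper_force: 59.3
```

Run:
```python
from h import *
go(.5575,-.0752,.052,-13.4)
print(env.observe()['wrist_torque'],env.observe()['q'])
```

```text
cur [ 0.5574 -0.0755  0.0532] yaw 24.44 tilt [0.002 0.001] F [ 1.3 -0.4  2.8] w 0.0183 t 12.43
shift [ 0.03 -0.02  0.12] len 0.1 turn z 37.8
[-0.1146465  -0.08508821  0.06945636] [-1.97739444e+01  3.37718646e+01  8.65265795e+01  1.36920116e-03
  5.95784940e+01  4.57875159e+01]
```

Run:
```python
from h import *
a=env.get_image('side');b=env.get_image('wrist')
A=cv2.resize(a['frame'][150:230,270:390],(600,400));B=cv2.resize(b['frame'],(600,375))[:200]
cv2.imwrite('pics/k1.png',np.vstack([A,B])[:,:,::-1])
for im in (a,b): 
  rect(cloud(im),'knob',.076,.086,(.5,.62),(-.14,.0))
```

```text
knob 47 z 0.0811 [559.4 -62.8] [22.  38.4] 60.8
knob 3969 z 0.0822 [558.5 -74.5] [39.3 38.8] 68.2
```

View pics/k1.png

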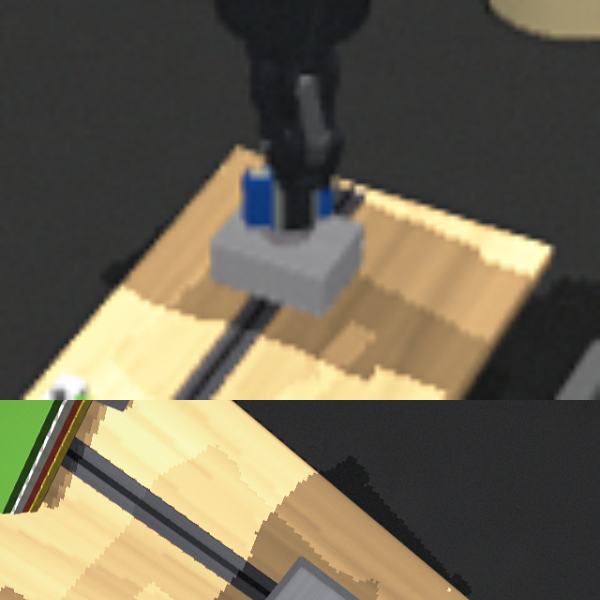

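Request:
jog_arm --pt "0 0 0 0 0 -6" --pt "0 0 0 0 0 -12" --pt "0 0 0 0 0 -18" --pt "0 0 0 0 0 -24" --pt "0 0 0 0 0 -28" --pt "0 0 0 0 0 -32" --pt "0 0 0 0 0 -32"

```text
time_s: 13.12
position: [0.5578, -0.0757, 0.0531]
tool_rot: [[0.55, 0.835, 0.003], [0.835, -0.55, -0.001], [0.001, 0.003, -1.0]]
ft_force: [3.3, -2.0, 4.0]
grip_width: 0.0186
gripper_force: 59.5
```

Run:
```python
from h import *
a=np.radians(-13.4);d=np.array([-np.sin(a),np.cos(a)])
p=np.array([.5575,-.0752])
go(*(p+d*.1),.0532,56.5)
print(env.observe()['wrist_torque'])
```

```text
cur [ 0.5578 -0.0757  0.0531] yaw 56.63 tilt [0.001 0.003] F [ 3.3 -2.   4. ] w 0.0186 t 13.12
shift [ 9.42 -3.47 -0.01] len 10.0 turn z 0.1
[-0.27252461 -0.55708501  0.06726578]
```

Request:
jog_arm --pt "0.47 -0.17 0 0 0 0" --pt "0.94 -0.34 0 0 0 0" --pt "1.41 -0.51 0 0 0 0" --pt "1.88 -0.68 0 0 0 0" --pt "1.88 -0.68 0 0 0 0"

```text
time_s: 13.53
position: [0.5628, -0.0549, 0.0531]
tool_rot: [[0.552, 0.834, 0.003], [0.834, -0.552, -0.0], [0.002, 0.003, -1.0]]
ft_force: [6.1, -0.1, 5.2]
grip_width: 0.0181
gripper_force: 59.7
```

Run:
```python
from h import *
im=env.get_image('side');P=cloud(im);rect(P,'stop',.038,.046,(.49,.65),(-.14,.03))
print(env.observe()['ft_force'],env.observe()['wrist_torque'])
```

```text
stop 243 z 0.0422 [562.7 -52.7] [52.3 66.2] 78.4
[5.80199811 0.28378586 4.6506236 ] [ 0.09332689 -0.81900693 -0.05894469]
```

Request:
jog_arm --pt "1.5 -0.5 0 0 0 0" --pt "3 -1.05 0 0 0 0" --pt "4.5 -1.6 0 0 0 0" --pt "6 -2.15 0 0 0 0" --pt "7.5 -2.7 0 0 0 0" --pt "9 -3.22 0 0 0 0" --pt "10.36 -3.7 0 0 0 0" --pt "10.36 -3.7 0 0 0 0"

```text
time_s: 14.25
position: [0.5888, 0.0538, 0.0531]
tool_rot: [[0.551, 0.835, 0.003], [0.835, -0.551, 0.001], [0.002, 0.002, -1.0]]
ft_force: [4.6, 0.6, 7.8]
grip_width: 0.0188
gripper_force: 59.8
```

```bash
cat >> h.py <<'E'
def bf():
    a=np.radians(-13.4);R=np.array([[np.cos(a),-np.sin(a)],[np.sin(a),np.cos(a)]])
    o=env.observe();print('stop frame mm',((np.array(o['position'])[:2]-[.5575,-.0754])@R*1000).round(2),'F board',(np.array(o['ft_force'])[:2]@R).round(1),'t',o['time_s'])
E
python3 - <<'E'
from h import *
bf();go(.5575,-.0754,.0532,56.6)
E
```

```text
stop frame mm [  0.46 132.92] F board [4.4 1.6] t 14.25
cur [0.5888 0.0538 0.0531] yaw 56.58 tilt [0.002 0.002] F [4.6 0.6 7.8] w 0.0188 t 14.25
shift [-12.5    4.51  -0.03] len 13.3 turn z -0.0
```

Request:
jog_arm --pt "0.28 -0.1 0 0 0 0" --pt "0.56 -0.2 0 0 0 0" --pt "0.84 -0.3 0 0 0 0" --pt "1.12 -0.4 0 0 0 0" --pt "1.32 -0.47 0 0 0 0" --pt "1.32 -0.47 0 0 0 0"

```text
time_s: 14.75
position: [0.5916, 0.0653, 0.0531]
tool_rot: [[0.552, 0.834, 0.002], [0.834, -0.552, -0.0], [0.001, 0.002, -1.0]]
ft_force: [3.6, -1.2, 6.6]
grip_width: 0.0188
gripper_force: 59.8
```

Request:
jog_arm --pt "0.09 -0.03 0 0 0 0" --pt "0.19 -0.07 0 0 0 0" --pt "0.19 -0.07 0 0 0 0"

```text
time_s: 15.0
position: [0.5919, 0.0669, 0.0531]
tool_rot: [[0.552, 0.834, 0.002], [0.834, -0.552, -0.0], [0.001, 0.002, -1.0]]
ft_force: [2.8, -1.7, 7.4]
grip_width: 0.0186
gripper_force: 59.8
```

Run:
```python
from h import *
bf()
```

```text
stop frame mm [  0.5  146.42] F board [ 3.1 -1. ] t 15.0
```

Request:
jog_arm --pt "0.09 -0.03 0 0 0 0" --pt "0.19 -0.07 0 0 0 0" --pt "0.19 -0.07 0 0 0 0"

```text
time_s: 15.25
position: [0.5924, 0.0689, 0.0531]
tool_rot: [[0.552, 0.834, 0.002], [0.834, -0.552, -0.0], [0.001, 0.002, -1.0]]
ft_force: [2.4, -2.4, 7.2]
grip_width: 0.0187
gripper_force: 59.8
```

Request:
jog_arm --pt "0.09 -0.03 0 0 0 0" --pt "0.14 -0.05 0 0 0 0" --pt "0.14 -0.05 0 0 0 0"

```text
time_s: 15.5
position: [0.5925, 0.0692, 0.0531]
tool_rot: [[0.552, 0.834, 0.001], [0.834, -0.552, -0.002], [-0.001, 0.002, -1.0]]
ft_force: [0.1, -7.4, 8.0]
grip_width: 0.0183
gripper_force: 59.9
```

Run:
```python
from h import *
bf()
```

```text
stop frame mm [  0.49 148.81] F board [ 1.8 -7.1] t 15.5
```

Request:
jog_arm --pt "0 0 0 0 0 0" --pt "0 0 0 0 0 0" --pt "0 0 -2 0 0 0" --pt "0 0 -5 0 0 0" --pt "0 0 -8 0 0 0" --pt "0 0 -11 0 0 7" --pt "0 0 -14 0 0 14" --pt "0 0 -16 0 0 20" --hand 0.4

```text
time_s: 16.17
position: [0.5918, 0.0708, 0.2148]
tool_rot: [[0.807, 0.591, 0.001], [0.591, -0.807, 0.001], [0.001, 0.0, -1.0]]
ft_force: [1.0, 0.5, 0.1]
grip_width: 0.0346
gripper_force: 0.0
```

Request:
jog_arm --pt "0 0 0 0 0 7" --pt "0 0 0 0 0 14" --pt "0 0 0 0 0 21" --pt "0 0 0 0 0 28" --pt "0 0 0 0 0 35" --pt "0 0 0 0 0 42" --pt "0 0 0 0 0 50" --pt "0 0 0 0 0 50"

```text
time_s: 16.83
position: [0.5915, 0.0707, 0.2116]
tool_rot: [[0.972, -0.237, -0.002], [-0.237, -0.972, 0.001], [-0.002, -0.0, -1.0]]
ft_force: [-0.1, 0.1, -0.6]
grip_width: 0.0341
gripper_force: 0.0
```

```bash
cat > look.py <<'E'
from h import *
import sys
im=env.get_image('wrist');P=cloud(im);np.savez('w.npz',P=P,f=im['frame'])
m=(P[...,0]>.52)&(P[...,0]<.69)&(P[...,1]>.0)&(P[...,1]<.2)&(P[...,2]>.03)
v,u=np.where(m);c=(max(v.min()-5,0),v.max()+5,max(u.min()-5,0),u.max()+5);print(c)
s=min(790/(c[3]-c[2]),590/(c[1]-c[0]));save(im,sys.argv[1],c,s)
rect(P,'stop',.0395,.0425,(.5,.66),(.0,.09));rect(P,'knob',.078,.086,(.5,.66),(.0,.13))
hsv=cv2.cvtColor(im['frame'],cv2.COLOR_RGB2HSV)
g=(hsv[...,0]>30)&(hsv[...,0]<65)&(hsv[...,1]>80)&(np.abs(P[...,2]-.0435)<.004)
a=np.radians(-13.4);R=np.array([[np.cos(a),-np.sin(a)],[np.sin(a),np.cos(a)]])
print('olive in corner frame',cv2.minAreaRect(((P[g][:,:2]-[.6506,.1648])@R*1000).astype(np.float32)))
bf()
go(.5332,.1465,.09,-13.4)
E
python3 look.py w3.png
```

```text
(0, np.int64(404), 0, np.int64(644))
stop 1545 z 0.0417 [600.8  71.2] [54.8 82.3] 77.7
knob 730 z 0.0827 [592.1  70.6] [45.6 12.7] 58.2
olive in corner frame ((-34.81159973144531, -40.252662658691406), (80.2731704711914, 69.48233795166016), 89.78743743896484)
stop frame mm [ -0.72 149.94] F board [ 0.2 -0.3] t 16.8833
cur [0.5915 0.0706 0.2117] yaw -13.41 tilt [-0.002 -0.   ] F [ 0.1 -0.4 -0.3] w 0.0344 t 16.88
shift [-7.41 -6.03 12.19] len 15.5 turn z -0.0
```

View pics/w3.png

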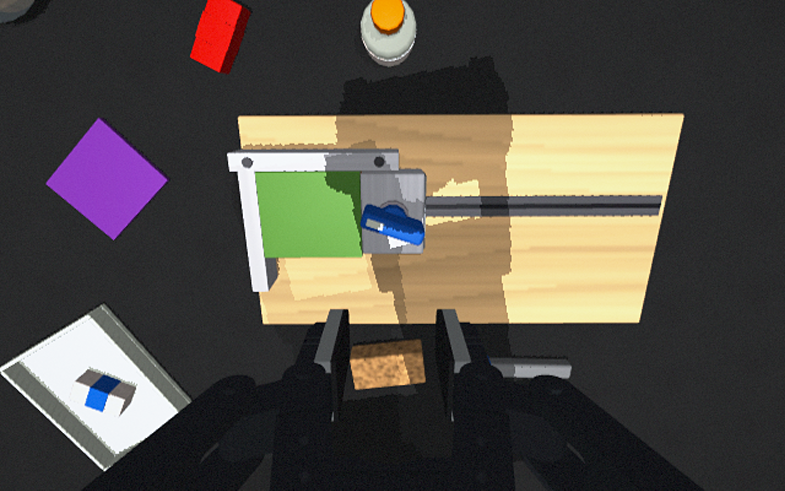

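The picture shows the olive plate flush and square at px (213,308). The stop is against it and the knob bar is turned, and the blades are in the tray at (390,105). One close crop to check the lower plates' edges.

Run:
```python
from h import *
z=np.load('w.npz');save({'frame':z['f']},'w3c.png',(115,225,185,355),4.6)
```

```text
(no output)
```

View pics/w3c.png

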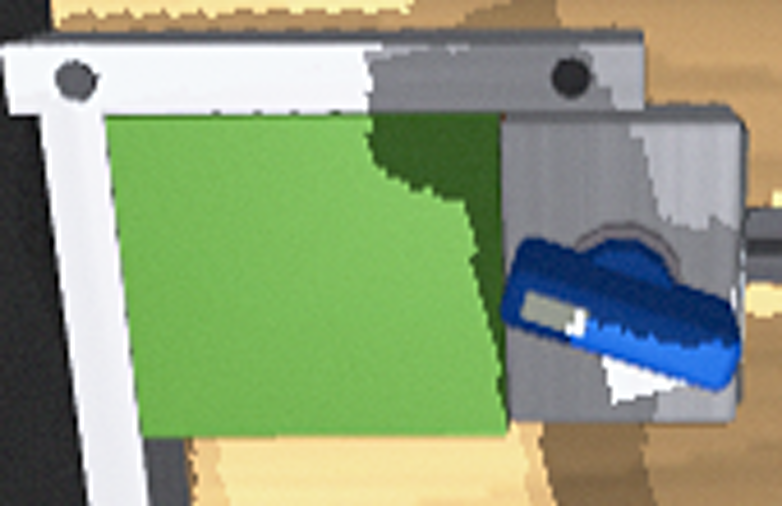

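All plate edges are flush, with no lower plate peeking out. Regrasping the knob to tighten.

Request:
jog_arm --pt "0 0 1 0 0 -7" --pt "0 0 2 0 0 -14" --pt "0 0 4 0 0 -21" --pt "0 0 6 0 0 -28" --pt "0 0 7 0 0 -35" --pt "0 0 8 0 0 -42" --pt "0 0 8 0 0 -49" --pt "0 0 8 0 0 -56"

```text
time_s: 17.55
position: [0.5914, 0.0704, 0.1312]
tool_rot: [[0.729, 0.684, -0.003], [0.684, -0.729, 0.001], [-0.002, -0.002, -1.0]]
ft_force: [-0.1, 0.7, 0.5]
grip_width: 0.0342
gripper_force: 0.0
```

Request:
jog_arm --pt "0 0 0 0 0 -7" --pt "0 0 0 0 0 -14" --pt "0 0 0 0 0 -14" --pt "0 0 0 0 0 -14"

```text
time_s: 17.88
position: [0.5918, 0.0703, 0.1321]
tool_rot: [[0.552, 0.834, -0.001], [0.834, -0.552, 0.0], [-0.0, -0.001, -1.0]]
ft_force: [0.7, -0.8, -0.3]
grip_width: 0.0343
gripper_force: 0.0
```

Run:
```python
from h import *
bf();go(.5922,.0698,.0535,57)
```

```text
stop frame mm [ -0.35 149.65] F board [ 0.9 -0.6] t 17.8833
cur [0.5918 0.0703 0.1321] yaw 56.52 tilt [-0.    -0.001] F [ 0.7 -0.8 -0.3] w 0.0343 t 17.88
shift [-0.02  0.06  7.86] len 7.9 turn z -0.5
```

Request:
jog_arm --pt "0 0 3 0 0 0" --pt "0 0 5.5 0 0 0" --pt "0 0 7.3 0 0 0" --pt "0 0 7.85 0 0 0" --pt "0 0 7.85 0 0 0"

```text
time_s: 18.3
position: [0.5914, 0.0701, 0.0526]
tool_rot: [[0.552, 0.834, -0.003], [0.834, -0.552, 0.0], [-0.001, -0.003, -1.0]]
ft_force: [-0.3, -0.1, -0.4]
grip_width: 0.0341
gripper_force: 0.0
```

Request:
jog_arm --pt "0 0 0 0 0 0" --pt "0 0 0 0 0 0" --pt "0 0 0 0 0 0" --pt "0 0 0 0 0 0" --hand 0 --newtons 70

```text
time_s: 18.63
position: [0.593, 0.0698, 0.0551]
tool_rot: [[0.551, 0.835, 0.003], [0.835, -0.551, -0.0], [0.001, 0.003, -1.0]]
ft_force: [1.1, -2.0, 2.6]
grip_width: 0.0177
gripper_force: 68.7
```

Run:
```python
from h import *
bf()
```

```text
stop frame mm [  0.86 149.47] F board [ 1.5 -1.6] t 18.6333
```

Request:
jog_arm --pt "0.05 -0.02 0 0 0 6" --pt "0.05 -0.02 0 0 0 12" --pt "0.05 -0.02 0 0 0 18" --pt "0.05 -0.02 0 0 0 24" --pt "0.05 -0.02 0 0 0 30" --pt "0.05 -0.02 0 0 0 36" --pt "0.05 -0.02 0 0 0 42" --pt "0.05 -0.02 0 0 0 48"

```text
time_s: 19.3
position: [0.5928, 0.0702, 0.0551]
tool_rot: [[0.989, 0.145, 0.002], [0.145, -0.989, -0.001], [0.002, 0.001, -1.0]]
ft_force: [0.2, -2.5, 5.1]
grip_width: 0.0175
gripper_force: 69.1
```

Request:
jog_arm --pt "0 0 0 0 0 6" --pt "0 0 0 0 0 12" --pt "0 0 0 0 0 17" --pt "0 0 0 0 0 20" --pt "0 0 0 0 0 22" --pt "0 0 0 0 0 23" --pt "0 0 0 0 0 23"

```text
time_s: 19.88
position: [0.5928, 0.0704, 0.0551]
tool_rot: [[0.968, -0.249, 0.002], [-0.249, -0.968, -0.0], [0.002, -0.0, -1.0]]
ft_force: [-0.9, -1.3, 6.0]
grip_width: 0.0176
gripper_force: 69.3
```

Run:
```python
from h import *
bf();go(.5922,.0698,.0535,-13.4);print(env.observe()['wrist_torque'])
```

```text
stop frame mm [  0.59 149.99] F board [-0.6 -1.4] t 19.8833
cur [0.5928 0.0704 0.0551] yaw -14.43 tilt [ 0.002 -0.   ] F [-0.9 -1.3  6. ] w 0.0176 t 19.88
shift [-0.05  0.07  0.16] len 0.2 turn z -1.0
[-0.26845182  0.02430861  0.07442821]
```

Request:
jog_arm --pt "0 0 0 0 0 2" --pt "0 0 0 0 0 4" --pt "0 0 0 0 0 4"

```text
time_s: 20.13
position: [0.5928, 0.0703, 0.0552]
tool_rot: [[0.949, -0.316, 0.002], [-0.316, -0.949, -0.001], [0.002, 0.0, -1.0]]
ft_force: [0.2, -2.0, 6.4]
grip_width: 0.0177
gripper_force: 69.3
```

Request:
jog_arm --pt "0 0 0 0 0 0" --pt "0 0 0 0 0 0" --pt "0 0 -2 0 0 0" --pt "0 0 -5 0 0 0" --pt "0 0 -8 0 0 0" --pt "0 0 -11 0 0 0" --pt "0 0 -14 0 0 0" --pt "0 0 -15 0 0 0" --hand 0.4

```text
time_s: 20.8
position: [0.5933, 0.0707, 0.2085]
tool_rot: [[0.949, -0.315, 0.007], [-0.315, -0.949, -0.0], [0.007, -0.002, -1.0]]
ft_force: [-0.0, -0.3, 0.8]
grip_width: 0.034
gripper_force: 0.0
```

```bash
python3 look.py w4.png
```

```text
(0, np.int64(404), 0, np.int64(644))
stop 1753 z 0.0418 [600.9  71.6] [56.3 81.5] 76.8
knob 715 z 0.0828 [592.4  70.5] [12.  45.7] 78.5
olive in corner frame ((-34.89420700073242, -40.32896423339844), (70.10796356201172, 80.22370147705078), 0.10992229729890823)
stop frame mm [  1.17 150.38] F board [0.1 0.3] t 20.85
cur [0.5935 0.0706 0.2083] yaw -18.38 tilt [ 0.007 -0.002] F [0.1 0.3 0.5] w 0.0341 t 20.85
shift [-8.2  -5.28 11.79] len 15.3 turn z -5.0
```

View pics/w4.png

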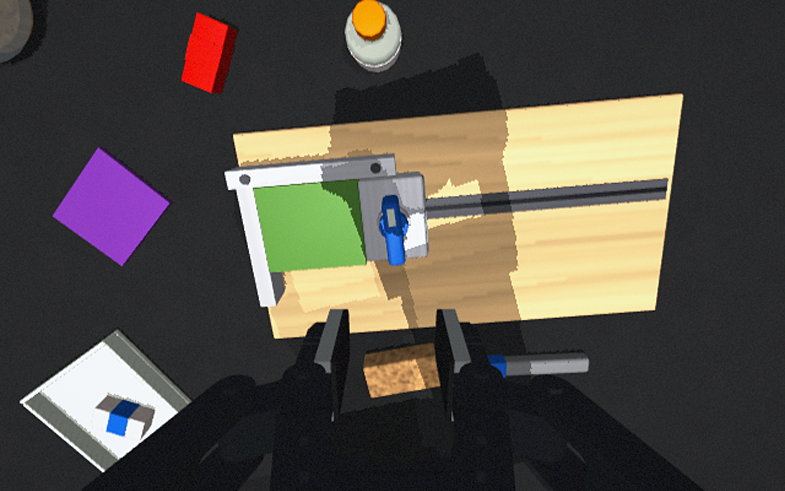

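The knob bar at px (230,395) is back at its first, tight angle. The stack is flush between the fences and the stop, the blades lie in the tray, and the gripper is clear of everything. Handing in.

```bash
python3 -c "
from rig import env
print(env.close_job())"
```

```text
the job is handed in; nothing more can be done
None
```

I clamped the plates square against both fences and the stop, turned the knob back to its tight position, put the box of blades in the white tray, and handed the job in at about 21 s; the hand-in call did not report a verdict.

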